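Tongs for the clean bearing sleeve

TASK

Lift the upside-down cup off the saucer, nest it fully down over the other upside-down cup and let go of it. Then take the tongs by their black grips, close their tips on the bearing sleeve the cup was covering and lift it at least 10 cm above the stool top, never touching the sleeve with the gripper itself. Finish while still holding it up in the tongs, still and roughly upright; leave the saucer and the bike tools where they are.

Things in the scene. Friction and masses are not known exactly. Their poses are not given: they have to be found in the camera images.
- saucer: white ceramic saucer, 148 mm across, standing loose on the stool top; flat inner floor 5 mm above its underside (about 96 mm across), rim 12 mm high. Origin: centre of its underside, z up
- cover_cup: blue plastic cup upside down on the saucer floor, covering the sleeve; 80 mm high, about 65 to 105 g. Mouth (at the bottom) 72 mm across outside, 68 inside; the 2 mm wall tapers to a shoulder 49 mm across at 62 mm height; on top a solid round foot 42 mm across, 18 mm high, the place to grip from above. Hollow up to 60 mm. Origin: centre of the mouth (lowest plane), z up to the foot
- spare_cup: the identical second cup, upside down on the stool top by itself. Same origin and sizes. When the cover cup is fully nested over it, the cover cup's origin is 20 mm higher than this one's, with about 1.7 mm play around
- sleeve: plain steel bearing sleeve, a round piece 30 mm across and 36 mm high, 60 to 130 g, standing on end on the saucer floor under the cover cup (within 5 mm of the saucer's centre). Origin: centre of its underside, z up
- tongs: small steel tongs lying flat, 205 mm long, 140 g; two arms joined by an upright hinge at the rear, opening sideways. Origin: on the underside, midway between the two black grips; x to the tips, y to the left arm (whose frame this is), z up. Hinge 80 mm behind it. Black grips 56 mm long, 28 mm high from the underside up, outer faces 58 mm apart when open: squeeze across them from above
- tip_left (a point): middle of the inner face of the left arm's tip (rubber pad 22 mm long, 18 mm high): 105 mm ahead of the tongs' origin, 28 mm to the left when open, 14 mm above the underside. The steel arm behind it is 14 mm high, at the same level
- tip_right (a point): middle of the inner face of the right arm's tip, the mirror image; open, the tips stand 56 mm apart
- tongs_arm (a joint): closing angle of the tongs, rad: 0 open (held so by a spring), about 0.14 on the 30 mm sleeve, 0.30 shut. Each mm that the grips are squeezed brings the tips 2.3 mm together. Squeezing takes about 8 N at the grips to begin, 10 N at the sleeve's width; over 20 N holds the sleeve, 50 N firmly
- tool_case: closed red plastic tool case with a press button latch, 110 x 240 x 60 mm, at the far side; leave alone. Origin: centre of its underside
- bb_tool: chrome bottom bracket tool, splined cup 44 mm across, 46 mm high; leave alone. Origin: centre of its underside
- lever_a: flat steel tire lever, 120 x 12 x 5 mm, lying down; leave alone. Origin: under its middle
- lever_b: second tire lever, the same; leave alone
Mind the look-alikes: they are no part of the job. Of the things that look like the tongs, the middle-sized one is meant.

How it is judged:
By the outcome, as a careful person would: the job done as asked, in the order asked, and still so for the second after the job is handed in, while the arm keeps its last pose, push and grip.
It also fails if it takes over 64 s, if anything falls off the work surface, if the arm or the gripper's body presses on something with over 40 N, if the wrist force passes 120 N, or if a joint passes its speed limit or range.

ROBOT

A 6-joint arm with a two-finger parallel gripper is mounted at the origin on the work surface. World frame = base frame: x ahead of the robot, y to its left, z up, the work surface at z = 0. Lengths are in m, angles in degrees, forces in N, time in s.
With the tool pointing down it reaches from about 0.3 to 0.75 m from the base axis. Payload 8.5 kg.
Tool frame: the origin (TCP) lies between the finger pads; the fingertips stand 17 mm ahead of it and the grasp point (between the pads) lies 2 mm behind it; z points along the fingers, y is the direction in which the jaws open and shut (so a half turn about z gives the same grasp; the last joint's range is limited). The gripper opens to 85 mm and grips with 20 to 120 N. Pads are 22 mm wide; open, the fingers measure 114 mm over their backs; the gripper's body (76 mm by 85 mm) begins 54 mm behind the grasp point. The pads swing forward as they close: fully open they stand 13 mm farther back than shut.
Start: joints at [52.408, 21.807, 74.336, -0, 83.858, -12.336], TCP at [0.235, 0.497, 0.248] pointing down, gripper open.
Joint ranges: [-178.18, 178.18], [-50.72, 133.34], [12.68, 142.11], [-81.47, 261.47], [9.98, 163.14], [-165.26, 165.26]. Speed limits (degrees/s): [136.94, 136.94, 180, 180, 180, 180].

INTERFACE

Orientations are given as a 3x3 rotation matrix whose columns are the frame's x, y, z axes.
In Python, from rig import readout, eyes, env gives the robot as it stands.
- The arm moves only by the tool arm_command, never from a script. Its argument "rows" is text: rows parted by semicolons, each of 7 numbers parted by spaces: the closure, from 0 (fully open) to 1 (shut), then the shift along the tool's x, y, z in mm, then the turn, a rotation vector about the tool's x, y, z in degrees. In form: grip dx dy dz rx ry rz; .... A call has 1 to 5 rows; each row shifts and turns the commanded pose from where the row before left it, along the tool's axes as they then stand; what a row does not reach is not made up. A row lasts 1/12 s, in which the tool goes at most 41.7 mm and 7.16 degrees, less where a joint would pass 70% of its speed; a pose out of reach is approached as far as the arm can. A call with a gripper value outside its range is refused whole. The fingers move at their own pace and stop on an object; "squeeze" is the grip in N (left out, the last holds). Time passes only in rows, so rows that do not move let the fingers close. It gives the time, the measured TCP pose, the force and the opening at its end, in the units of the state.
- readout.observe(): the state, without advancing time (a new reading comes with each control period).
- eyes.get_image(name): name is "scene" or "top"; returns the picture (480x640x3 uint8, red, green, blue); there is no depth.
- eyes.camera_model(name): a dict with "mtx" (3x3 intrinsics, pixels), "k1" (the pictures are not rectified: a ray, as slopes to the right and down, at radius r is drawn at 1 + k1 r^2 times it, then the intrinsics apply), "view" (4x4, takes a point from world to camera coordinates). Camera axes: x right, y up, looking along -z (the intrinsics and any distortion apply to the point x, -y, -z); pixel columns grow to the right and rows downward; lengths in m; the calibration is good to about 2 mm. A picture is of the moment at which its call begins. camera_model takes no time and is no camera call.
- env.close_job(): hands the job in, once; it reports no verdict.
The state is a dict: "time_s": time; "q": joint angles; "qvel": joint speeds; "joint_efforts": joint torques, N m; "position": TCP position; "tool_rot": TCP orientation; "ft_force": force on the tool from outside, world axes, zero at the start; "wrist_torque": the same for the moment, N m; "grip_width": finger opening in m.
Only numpy, scipy, OpenCV 4.12 (cv2) and the standard library are available. Lean on these libraries where they do the work, as an engineer would, in place of code of your own. Each camera call takes 0.05 s, during which the arm holds its last target. There are 200 camera calls.

## Working session

There is one attempt and no reset: what is moved stays moved. The work goes in short steps, Python scripts to look and compute and a tool call to move; the robot and the scene stay as the last step left them, time stands still between calls to the robot, and variables do not carry over. Pictures are saved under pics/ and viewed, about 8 in all and at most 12, crops included, and the job is handed in when it is done.

Besides the shell and the picture viewer there is one more tool, called after ">>>" as name(argument=value, ...), one argument or row to a line, values as JSON. arm_command: Moves the arm, as the interface text tells. Its arguments: {"type":"object","properties":{"rows":{"type":"string"},"squeeze":{"type":"number"}},"required":["rows"]}

```bash
mkdir -p pics
cat > h.py <<'E'
import numpy as np, cv2
from rig import readout, eyes, env
def grab(n,f=None):
    im=eyes.get_image(n)[:,:,::-1].copy()
    if f: cv2.imwrite('pics/'+f,im)
    return im
def ray(n,u,v):
    c=eyes.camera_model(n); K=np.array(c['mtx']); V=np.array(c['view'])
    d=np.array([(u-K[0,2])/K[0,0],(v-K[1,2])/K[1,1]]); s=d.copy()
    for _ in range(20): s=d/(1+c['k1']*(s@s))
    R=V[:3,:3]; o=-R.T@V[:3,3]
    return o, R.T@np.array([s[0],-s[1],-1])
def onz(n,u,v,z):
    o,d=ray(n,u,v); return o+d*(z-o[2])/d[2]
def proj(n,p):
    c=eyes.camera_model(n); K=np.array(c['mtx']); V=np.array(c['view'])
    q=V[:3,:3]@np.array(p)+V[:3,3]; s=np.array([q[0],-q[1]])/-q[2]
    s=s*(1+c['k1']*(s@s)); return np.array([K[0,0]*s[0]+K[0,2],K[1,1]*s[1]+K[1,2]])
E
python3 - <<'E'
from h import *
grab('scene','s0.png');grab('top','t0.png')
np.set_printoptions(precision=4,suppress=True)
for n in('scene','top'):
    c=eyes.camera_model(n);print(n,c['k1'],np.array(c['mtx'])[0,0],ray(n,320,240))
print(readout.observe())
E
```

```text
scene -0.06153211533486015 450.1717104952182 (array([1.1177, 0.1549, 0.7137]), array([-0.6695, -0.1607, -0.7254]))
top -0.09305047781518368 600.9918455354949 (array([ 0.3913, -0.0059,  1.5782]), array([ 0.0435,  0.0214, -0.9989]))
{'time_s': 0.1, 'q': array([ 52.4109,  21.8382,  74.3826,  -0.0001,  83.8591, -12.3366]), 'qvel': array([-0.0484, -0.0428, -0.2039,  0.0145, -0.0007, -0.0481]), 'joint_efforts': array([  0.0032, -44.9216, -23.1655,  -0.0003,   0.0037,  -0.0001]), 'position': array([0.2345, 0.4972, 0.2478]), 'tool_rot': array([[-0.9044,  0.4266, -0.0008],
       [ 0.4266,  0.9044, -0.0011],
       [ 0.0003, -0.0014, -1.    ]]), 'ft_force': array([-0.0456, -0.241 , -0.3066]), 'wrist_torque': array([ 0.0059,  0.056 , -0.0131]), 'grip_width': 0.08562583272725037}
```

View pics/s0.png

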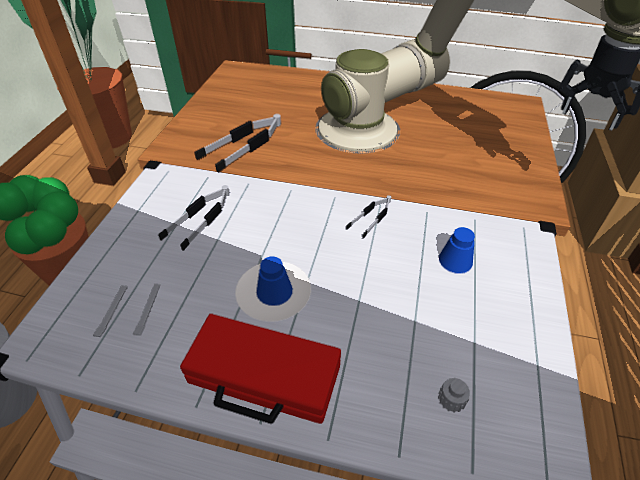

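View pics/t0.png

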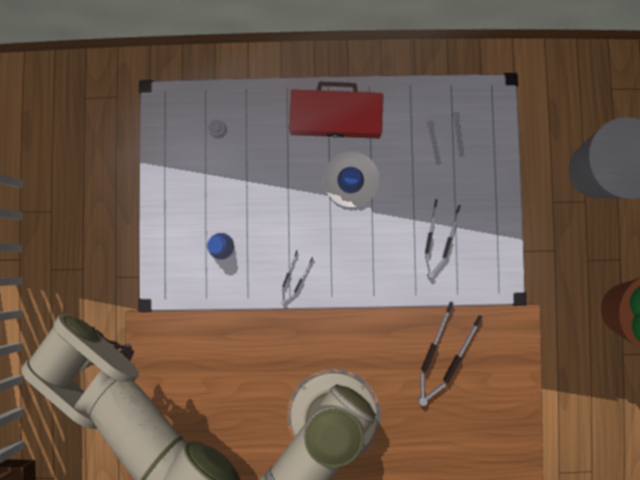

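Candidates for the tongs: large (top view 448,355), middle (top 442,240; scene 195,215), small (top 297,278). The middle one is meant. Blue cups: on the saucer (top 350,180; scene 272,281) is the cover cup, the lone one (top 220,246; scene 458,250) is the spare. I'll check with one close crop composite.

Run:
```python
from h import *
np.set_printoptions(precision=4,suppress=True)
s=cv2.imread('pics/s0.png');t=cv2.imread('pics/t0.png')
def crop(im,x,y,w,h): return cv2.resize(im[y:y+h,x:x+w],(400,300),interpolation=cv2.INTER_CUBIC)
a=np.hstack([crop(t,392,190,120,90),crop(s,150,175,100,75)]);b=np.hstack([crop(t,310,140,80,60),crop(t,190,220,80,60)])
cv2.imwrite('pics/c0.png',np.vstack([a,b]))
# stool height from triangulated corners (hand-picked) & blue masks
def tri(u1,u2):
    o1,d1=ray('scene',*u1);o2,d2=ray('top',*u2)
    A=np.c_[d1,-d2];x=np.linalg.lstsq(A,o2-o1,rcond=None)[0];p,q=o1+d1*x[0],o2+d2*x[1];return (p+q)/2,np.linalg.norm(p-q)
print(tri((547,228),(145,305)),tri((152,165),(520,299)))
for n,im in(('scene',s),('top',t)):
    h=cv2.cvtColor(im,cv2.COLOR_BGR2HSV);m=cv2.inRange(h,(105,120,30),(130,255,255))
    k,l,st,c=cv2.connectedComponentsWithStats(m)
    for i in range(1,k):
        if st[i,4]>150: print(n,st[i],c[i])
    h=cv2.inRange(im,(0,0,0),(45,45,45))
    k,l,st,c=cv2.connectedComponentsWithStats(h)
    for i in range(1,k):
        if 25<st[i,4]<800: 
            pts=np.argwhere(l==i)[:,::-1].astype(np.float32); print(n,'blk',c[i],cv2.minAreaRect(pts))
```

```text
(array([ 0.2955,  0.4951, -0.005 ]), np.float64(0.0015451844144646113)) (array([ 0.2952, -0.4979, -0.0025]), np.float64(0.0016928842105116018))
scene [ 439  227   36   46 1214] [458.3979 251.0321]
scene [ 257  257   36   48 1315] [273.1878 282.0578]
scene blk [618.0352  13.162 ] ((618.576904296875, 13.384620666503906), (37.99696350097656, 18.30510711669922), 33.690067291259766)
scene blk [89.697  29.0909] ((88.7162094116211, 29.702701568603516), (4.274373531341553, 18.248287200927734), 9.462322235107422)
scene blk [617.3478  34.1913] ((621.0181884765625, 35.32482147216797), (37.164554595947266, 11.02121353149414), 19.98310661315918)
scene blk [332.4926 109.6029] ((331.17889404296875, 105.50205993652344), (45.6947021484375, 9.917618751525879), 54.63753890991211)
scene blk [241.25   131.3881] ((240.94265747070312, 131.3948974609375), (11.652070045471191, 26.65610122680664), 61.38954162597656)
scene blk [258.2261 139.9808] ((257.7691955566406, 140.15383911132812), (11.648704528808594, 26.625612258911133), 56.3099365234375)
scene blk [199.9535 153.314 ] ((199.9000244140625, 153.300003051
[... 1960 characters left out ...]
(9.6075439453125, 10.049270629882812), 83.6598129272461)
top blk [ 94.3953 334.3721] ((95.0, 333.5), (6.0, 11.0), 0.0)
top blk [124.1034 349.9741] ((122.2620620727539, 346.9551696777344), (24.913646697998047, 8.885866165161133), 41.6335334777832)
top blk [427.3556 358.2889] ((427.7810363769531, 357.1021728515625), (2.904816150665283, 25.63072967529297), 19.98310661315918)
top blk [451.0104 368.9375] ((451.8280029296875, 368.1766357421875), (4.4700846672058105, 26.346405029296875), 28.300758361816406)
top blk [222.1714 463.4425] ((221.91334533691406, 463.0753479003906), (46.45745086669922, 11.712790489196777), 48.990909576416016)
top blk [ 18.4231 469.4883] ((17.5, 469.5), (19.0, 35.0), 90.0)
```

View pics/c0.png

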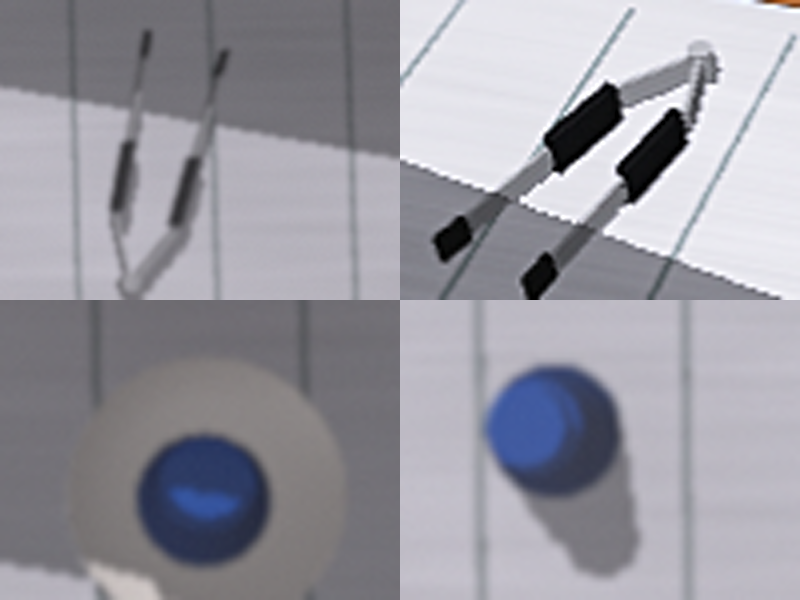

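The crop shows the middle tongs (hinge at top-view 431,276; tips 436,203 and 459,208), the cover cup centred on the saucer (351,180), and the spare cup (mouth 221,246; foot 215,246). The choice stands. Now measuring.

```bash
cat >> h.py <<'E'
def tri(u1,u2):
    o1,d1=ray('scene',*u1);o2,d2=ray('top',*u2)
    x=np.linalg.lstsq(np.c_[d1,-d2],o2-o1,rcond=None)[0];p,q=o1+d1*x[0],o2+d2*x[1];return (p+q)/2,np.linalg.norm(p-q)
np.set_printoptions(precision=4,suppress=True)
E
python3 - <<'E'
from h import *
s=cv2.imread('pics/s0.png');t=cv2.imread('pics/t0.png')
# top view: blue-ish mask, min enclosing circle = mouth + foot
for nm,(x,y),z in(('cover',(350,180),.005),('spare',(220,246),0)):
    sub=t[y-25:y+25,x-25:x+25].astype(int); m=((sub[:,:,0]-sub[:,:,2])>25).astype(np.uint8)
    c=max(cv2.findContours(m,0,1)[0],key=cv2.contourArea); (cx,cy),r=cv2.minEnclosingCircle(c);e=cv2.fitEllipse(c)
    print(nm,'top mouth',cx+x-25,cy+y-25,r,e, onz('top',e[0][0]+x-25,e[0][1]+y-25,z+.008))
# scene: outline -> bottom edge & sides ; axis symmetric: mid of left/right in the bottom rows
h=cv2.cvtColor(s,cv2.COLOR_BGR2HSV);m=cv2.inRange(h,(105,120,30),(130,255,255))
for nm,(x,y),z in(('cover',(273,282),.005),('spare',(458,251),0)):
    sub=m[y-30:y+30,x-25:x+25]; c=max(cv2.findContours(sub,0,1)[0],key=cv2.contourArea)[:,0,:]+[x-25,y-30]
    def sil(p):
        pts=[]
        for r,zz in((.036,0),(.0245,.062),(.021,.062),(.021,.08)):
            for a in np.linspace(0,2*np.pi,24): pts.append(proj('scene',[p[0]+r*np.cos(a),p[1]+r*np.sin(a),z+zz]))
        return np.array(pts)
    # bounding box match by 2-D Newton on mouth centre
    bb=np.array([(c[:,0].min()+c[:,0].max())/2,c[:,1].max()+.5,c[:,1].min()-.5])
    from scipy.optimize import least_squares
    f=lambda p:(lambda q:np.array([(q[:,0].min()+q[:,0].max())/2-bb[0],q[:,1].max()-bb[1],q[:,1].min()-bb[2]]))(sil(p))
    p0=onz('scene',x,y,.04)[:2]; r=least_squares(f,p0,diff_step=1e-4); print(nm,'scene',r.x,r.fun)
# tongs
for n,a in (('hinge',((225.7,190),(431,276.1))),('tipR',((163,234),(458.6,208))),('tipL',((184.5,243.7),(435.8,202.6))),
  ('gripR',((195.4,206.5),(392+186/3.333,190+191/3.333))),('gripL',((212.8,213.1),(392+122/3.333,190+176/3.333)))):
    print(n,tri(*a),onz('top',*a[1],.016),onz('scene',*a[0],.014))
E
```

```text
cover top mouth 350.0 179.5 12.54003620147705 ((24.650793075561523, 24.272266387939453), (22.582094192504883, 24.45145606994629), 28.02956199645996) [ 0.6174 -0.0528  0.013 ]
spare top mouth 218.98837280273438 244.2441864013672 13.106613159179688 ((22.817384719848633, 23.317487716674805), (20.937835693359375, 25.717103958129883), 36.40990447998047) [0.453  0.2964 0.008 ]
cover scene [ 0.6172 -0.057 ] [-0.0012  1.0437 -1.1237]
spare scene [0.4484 0.2879] [ 0.0024  0.5531 -0.5986]
hinge (array([ 0.3605, -0.2606,  0.011 ]), np.float64(0.00127421373468562)) [ 0.3604 -0.2592  0.016 ] [ 0.3639 -0.2594  0.014 ]
tipR (array([ 0.5366, -0.3363,  0.0161]), np.float64(6.925445786579106e-05)) [ 0.5366 -0.3363  0.016 ] [ 0.5349 -0.3379  0.014 ]
tipL (array([ 0.552 , -0.2772,  0.0161]), np.float64(0.0009237425083845955)) [ 0.5518 -0.2768  0.016 ] [ 0.5505 -0.2789  0.014 ]
gripR (array([ 0.4346, -0.306 ,  0.0131]), np.float64(0.0009918931701660277)) [ 0.4344 -0.305   0.016 ] [ 0.4356 -0.306   0.014 ]
gripL (array([ 0.4474, -0.2562,  0.0146]), np.float64(0.0019173135011962335)) [ 0.447  -0.2551  0.016 ] [ 0.4471 -0.2575  0.014 ]
```

Positions: spare cup ≈ (0.448, 0.288), cover cup ≈ (0.617, -0.057), tongs origin ≈ (0.440, -0.280) heading -14.5°. First I turn the jaws to the tongs' yaw, then move above the cover cup.

>>> arm_command(
  rows="0 0 0 0 0 0 -5.4; 0 0 0 0 0 0 -5.4; 0 -30 -26 0 0 0 0; 0 -30 -26 0 0 0 0; 0 -30 -26 0 0 0 0",
)

```text
time_s: 0.52
position: [0.3024, 0.3983, 0.2479]
tool_rot: [[-0.969, 0.248, -0.001], [0.248, 0.969, -0.001], [0.0, -0.001, -1.0]]
ft_force: [1.4, -0.1, 0.1]
grip_width: 0.0857
```

>>> arm_command(
  rows="0 -30 -26 0 0 0 0; 0 -30 -26 0 0 0 0; 0 -30 -26 0 0 0 0; 0 -30 -26 0 0 0 0; 0 -30 -26 0 0 0 0",
)

```text
time_s: 0.93
position: [0.4157, 0.2343, 0.2482]
tool_rot: [[-0.968, 0.25, -0.0], [0.25, 0.968, -0.0], [0.0, -0.0, -1.0]]
ft_force: [1.4, 1.5, 0.8]
grip_width: 0.0854
```

>>> arm_command(
  rows="0 -30 -26 0 0 0 0; 0 -30 -26 0 0 0 0; 0 -30 -26 0 0 0 0; 0 -30 -26 0 0 0 0; 0 -30 -26 0 0 0 0",
)

```text
time_s: 1.35
position: [0.5286, 0.0708, 0.2481]
tool_rot: [[-0.968, 0.25, -0.001], [0.25, 0.968, 0.0], [0.001, -0.0, -1.0]]
ft_force: [0.1, 0.7, 0.2]
grip_width: 0.0855
```

>>> arm_command(
  rows="0 -30 -26 0 0 0 0; 0 -30 -26 0 0 0 0; 0 -30 -26 0 0 0 0; 0 -30 -26 0 0 0 0; 0 0 0 0 0 0 0",
)

```text
time_s: 1.77
position: [0.6206, -0.0637, 0.2465]
tool_rot: [[-0.967, 0.255, -0.001], [0.255, 0.967, -0.001], [0.0, -0.001, -1.0]]
ft_force: [0.0, 0.1, -0.6]
grip_width: 0.0856
```

>>> arm_command(
  rows="0 5 6 20 0 0 0; 0 0 0 35 0 0 0; 0 0 0 35 0 0 0; 0 0 0 30 0 0 0; 0 0 0 20 0 0 0",
)

```text
time_s: 2.18
position: [0.6134, -0.0502, 0.1049]
tool_rot: [[-0.968, 0.249, -0.004], [0.249, 0.968, 0.001], [0.005, 0.0, -1.0]]
ft_force: [-0.3, -0.1, 0.6]
grip_width: 0.0856
```

Run:
```python
from h import *
s=grab('scene');t=grab('top')
def crop(im,x,y,w,h): return cv2.resize(im[y:y+h,x:x+w],(400,300),interpolation=cv2.INTER_CUBIC)
cv2.imwrite('pics/d1.png',np.hstack([crop(s,200,170,160,120),crop(t,290,130,120,90)]))
o=readout.observe();print(o['position'],o['ft_force'])
```

```text
[ 0.613  -0.0502  0.1047] [-0.3578 -0.0304 -0.1861]
```

View pics/d1.png

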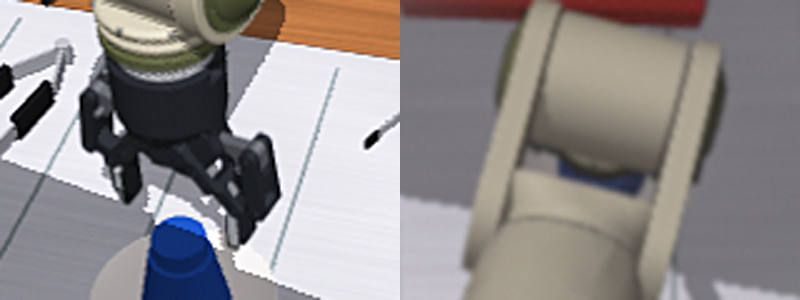

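Fingers straddle the foot (scene finger tips ≈ (251,250) and (295,268), foot top ≈ (272,260)). I'll check the centre numerically.

Run:
```python
from h import *
s=cv2.imread('pics/s0.png')
h=cv2.cvtColor(s,cv2.COLOR_BGR2HSV)
# foot cap in first scene image: rows near the top; width midline
m=cv2.inRange(h,(105,120,30),(130,255,255))
for (x,y) in((273,282),(458,251)):
    for r in (0,4,8,12): 
        ys=np.where(m[y-30:y+30,x-25:x+25].any(1))[0][0]+y-30
        xs=np.where(m[ys+r,x-25:x+25])[0]+x-25; print(ys+r,xs.min(),xs.max())
print('cover foot',onz('scene',272,260,.085),proj('scene',[.617,-.0565,.085]),proj('scene',[.613,-.0502,.085]))
print('top foot',proj('top',[.617,-.0565,.085]),proj('top',[.448,.288,.08]),'saucer',onz('top',351.4,179,.012))
```

```text
257 267 276
261 261 281
265 261 282
269 260 284
227 460 464
231 454 472
235 452 474
239 449 473
cover foot [ 0.6078 -0.0586  0.085 ] [271.5823 263.8815] [275.5197 262.8827]
top foot [351.9186 175.2837] [215.6568 245.2351] saucer [ 0.6182 -0.0574  0.012 ]
```

>>> arm_command(
  rows="0 -5 -5 0 0 0 0; 0 0 0 18 0 0 0; 0 0 0 0 0 0 0; 0.2 0 0 0 0 0 0; 0.3 0 0 0 0 0 0",
  squeeze=40,
)

```text
time_s: 2.7
position: [0.6191, -0.0572, 0.092]
tool_rot: [[-0.968, 0.25, 0.002], [0.25, 0.968, -0.001], [-0.002, -0.0, -1.0]]
ft_force: [0.3, -0.1, 0.2]
grip_width: 0.0641
```

>>> arm_command(
  rows="0.4 0 0 0 0 0 0; 0.5 0 0 0 0 0 0; 0.7 0 0 0 0 0 0; 0.7 0 0 0 0 0 0; 0.7 0 0 0 0 0 0",
)

```text
time_s: 3.12
position: [0.6189, -0.0569, 0.0913]
tool_rot: [[-0.968, 0.249, 0.002], [0.249, 0.968, -0.0], [-0.002, 0.0, -1.0]]
ft_force: [0.5, 1.3, 6.4]
grip_width: 0.0399
```

>>> arm_command(
  rows="0.7 0 0 -10 0 0 0; 0.7 0 0 -20 0 0 0; 0.7 0 0 -30 0 0 0; 0.7 0 0 -30 0 0 0; 0.7 0 0 0 0 0 0",
)

```text
time_s: 3.53
position: [0.6202, -0.0574, 0.1868]
tool_rot: [[-0.968, 0.25, 0.01], [0.249, 0.968, -0.003], [-0.01, -0.0, -1.0]]
ft_force: [0.0, 0.8, -0.3]
grip_width: 0.0398
```

Run:
```python
from h import *
s=grab('scene');t=grab('top')
def crop(im,x,y,w,h): return cv2.resize(im[y:y+h,x:x+w],(400,300),interpolation=cv2.INTER_CUBIC)
cv2.imwrite('pics/d2.png',np.hstack([crop(s,190,170,180,135),crop(t,290,130,120,90)]))
o=readout.observe();print(o['position'],o['ft_force'],o['grip_width'])
```

```text
[ 0.6185 -0.057   0.1815] [ 0.0288 -0.1775 -1.8221] 0.03974928241975105
```

View pics/d2.png

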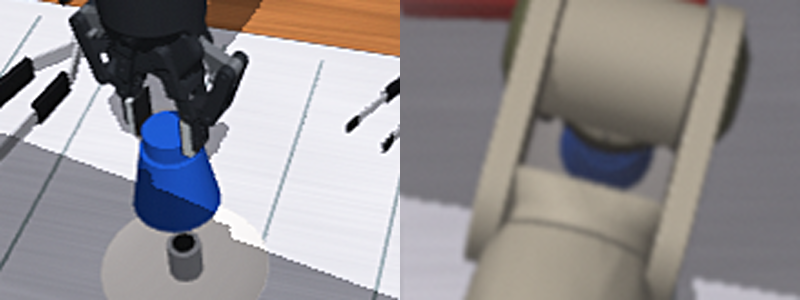

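Cup is held upright at its foot. The sleeve stands alone on the saucer, its top ring at about (272,279) in the scene view. Now to the spare cup.

>>> arm_command(
  rows="0.7 0 0 -30 0 0 0; 0.7 25 29.1 0 0 0 0; 0.7 25 29.1 0 0 0 0; 0.7 25 29.1 0 0 0 0; 0.7 25 29.1 0 0 0 0",
)

```text
time_s: 4.05
position: [0.549, 0.0819, 0.2089]
tool_rot: [[-0.968, 0.25, -0.003], [0.25, 0.968, 0.0], [0.003, -0.001, -1.0]]
ft_force: [0.5, 0.2, -0.7]
grip_width: 0.0405
```

>>> arm_command(
  rows="0.7 25 29.1 0 0 0 0; 0.7 25 29.1 0 0 0 0; 0.7 25 29.1 0 0 0 0; 0.7 25 29.1 0 0 0 0; 0.7 25 29.1 0 0 0 0",
)

```text
time_s: 4.47
position: [0.4642, 0.2541, 0.2091]
tool_rot: [[-0.968, 0.25, -0.003], [0.25, 0.968, -0.001], [0.003, -0.002, -1.0]]
ft_force: [0.5, 0.7, 0.1]
grip_width: 0.0398
```

>>> arm_command(
  rows="0.7 25 29.1 0 0 0 0; 0.7 0 0 0 0 0 0; 0.7 0 0 0 0 0 0; 0.7 0 0 0 0 0 0",
)

```text
time_s: 4.8
position: [0.4488, 0.2868, 0.2094]
tool_rot: [[-0.968, 0.249, -0.002], [0.249, 0.968, -0.001], [0.001, -0.001, -1.0]]
ft_force: [-0.5, -0.2, -0.6]
grip_width: 0.0404
```

Run:
```python
from h import *
s=grab('scene');t=grab('top')
def crop(im,x,y,w,h): return cv2.resize(im[y:y+h,x:x+w],(400,300),interpolation=cv2.INTER_CUBIC)
cv2.imwrite('pics/d3.png',np.hstack([crop(s,388,160,160,120),crop(s,242,255,60,45)]))
o=readout.observe();print(o['position'],o['ft_force'],o['grip_width']);print(proj('scene',[.448,.288,.08]),proj('scene',[.448,.288,0]))
print('sleeve',onz('scene',272.4,279.4,.041))
```

```text
[0.4494 0.2862 0.2098] [ 1.4598  0.1534 -0.4021] 0.03971285315568184
[464.0653 233.1737] [455.3815 259.6858]
sleeve [ 0.6186 -0.0579  0.041 ]
```

View pics/d3.png

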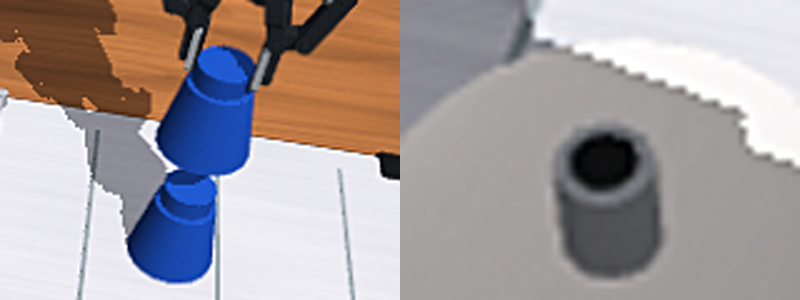

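Cup is right above the spare (spare foot at (464,233), as predicted). Lowering.

>>> arm_command(
  rows="0.7 0 1 30 0 0 0; 0.7 0 0 25 0 0 0; 0.7 0 0 15 0 0 0; 0.7 0 0 10 0 0 0; 0.7 0 0 8 0 0 0",
)

```text
time_s: 5.32
position: [0.4496, 0.287, 0.121]
tool_rot: [[-0.968, 0.252, -0.002], [0.252, 0.968, -0.001], [0.001, -0.001, -1.0]]
ft_force: [0.3, -0.1, -1.0]
grip_width: 0.0396
```

>>> arm_command(
  rows="0.7 0 0 5 0 0 0; 0.7 0 0 4 0 0 0; 0.7 0 0 0 0 0 0; 0.7 0 0 0 0 0 0",
)

```text
time_s: 5.65
position: [0.4495, 0.2881, 0.1137]
tool_rot: [[-0.968, 0.25, 0.001], [0.25, 0.968, 0.0], [-0.001, 0.0, -1.0]]
ft_force: [-0.2, -0.4, -1.7]
grip_width: 0.0396
```

>>> arm_command(
  rows="0.7 0 0 3 0 0 0; 0.7 0 0 3 0 0 0; 0.7 0 0 0 0 0 0; 0.7 0 0 0 0 0 0",
)

```text
time_s: 5.98
position: [0.4492, 0.2883, 0.1073]
tool_rot: [[-0.968, 0.25, 0.0], [0.25, 0.968, 0.0], [-0.0, 0.0, -1.0]]
ft_force: [-0.6, -0.3, -2.1]
grip_width: 0.0398
```

>>> arm_command(
  rows="0.7 0 0 1.5 0 0 0; 0.7 0 0 0 0 0 0; 0.7 0 0 0 0 0 0",
)

```text
time_s: 6.23
position: [0.4495, 0.2883, 0.1064]
tool_rot: [[-0.968, 0.25, 0.001], [0.25, 0.968, 0.0], [-0.001, 0.0, -1.0]]
ft_force: [0.6, -2.0, 5.0]
grip_width: 0.0401
```

Contact at exactly the predicted height. Releasing.

>>> arm_command(
  rows="0.5 0 0 0 0 0 0; 0.4 0 0 0 0 0 0; 0.2 0 0 0 0 0 0; 0 0 0 0 0 0 0; 0 0 0 0 0 0 0",
)

```text
time_s: 6.65
position: [0.4492, 0.2882, 0.1057]
tool_rot: [[-0.968, 0.25, -0.0], [0.25, 0.968, -0.0], [0.0, -0.0, -1.0]]
ft_force: [0.3, 0.2, 1.0]
grip_width: 0.0844
```

>>> arm_command(
  rows="0 0 0 -10 0 0 0; 0 0 0 -30 0 0 0; 0 0 0 -35 0 0 0; 0 0 0 -35 0 0 0; 0 0 0 -10 0 0 0",
)

```text
time_s: 7.07
position: [0.4504, 0.2888, 0.2318]
tool_rot: [[-0.968, 0.249, 0.008], [0.249, 0.968, 0.003], [-0.007, 0.005, -1.0]]
ft_force: [1.5, 0.2, 0.7]
grip_width: 0.0853
```

>>> arm_command(
  rows="0 -8.8 -36.9 0 0 0 0; 0 -8.8 -36.9 0 0 0 0; 0 -8.8 -36.9 0 0 0 0; 0 -8.8 -36.9 0 0 0 0; 0 -8.8 -36.9 0 0 0 0",
)

```text
time_s: 7.48
position: [0.4453, 0.097, 0.2267]
tool_rot: [[-0.968, 0.249, 0.001], [0.249, 0.968, -0.0], [-0.001, 0.0, -1.0]]
ft_force: [1.5, 0.6, -0.3]
grip_width: 0.0856
```

>>> arm_command(
  rows="0 -8.8 -36.9 0 0 0 0; 0 -8.8 -36.9 0 0 0 0; 0 -8.8 -36.9 0 0 0 0; 0 -8.8 -36.9 0 0 0 0; 0 -8.8 -36.9 0 0 0 0",
)

```text
time_s: 7.9
position: [0.4419, -0.0929, 0.2267]
tool_rot: [[-0.968, 0.25, 0.001], [0.25, 0.968, -0.0], [-0.001, -0.0, -1.0]]
ft_force: [1.2, 0.6, -0.2]
grip_width: 0.0853
```

>>> arm_command(
  rows="0 -8.8 -36.9 0 0 0 0; 0 -8.8 -36.9 0 0 0 0; 0 -8.8 -36.9 0 0 0 0; 0 -8.8 -36.9 0 0 0 0; 0 -8.8 -36.9 0 0 0 0",
)

```text
time_s: 8.32
position: [0.4384, -0.2826, 0.2267]
tool_rot: [[-0.968, 0.25, 0.001], [0.25, 0.968, -0.001], [-0.001, -0.0, -1.0]]
ft_force: [1.4, 1.0, -0.8]
grip_width: 0.0858
```

>>> arm_command(
  rows="0 0 0 0 0 0 0; 0 0 0 0 0 0 0; 0 0 0 0 0 0 0; 0 0 0 0 0 0 0",
)

```text
time_s: 8.65
position: [0.4389, -0.2796, 0.2263]
tool_rot: [[-0.969, 0.249, 0.0], [0.249, 0.969, 0.0], [-0.0, 0.0, -1.0]]
ft_force: [0.2, -0.3, 0.3]
grip_width: 0.0853
```

Run:
```python
from h import *
s=grab('scene')
def crop(im,x,y,w,h): return cv2.resize(im[y:y+h,x:x+w],(400,300),interpolation=cv2.INTER_CUBIC)
cv2.imwrite('pics/d4.png',np.hstack([crop(s,388,160,160,120),crop(s,120,130,160,120)]))
o=readout.observe();print(o['position'],o['ft_force'],o['grip_width'])
h=cv2.cvtColor(s,cv2.COLOR_BGR2HSV);m=cv2.inRange(h,(105,120,30),(130,255,255))
ys,xs=np.where(m);print('blue',xs.min(),xs.max(),ys.min(),ys.max(),'pred foot top',proj('scene',[.448,.288,.1]),proj('scene',[.427,.288,.1]),proj('scene',[.484,.288,.0]))
```

```text
[ 0.439  -0.2795  0.2263] [-0.2053 -0.014  -0.2364] 0.08538603587801445
blue 192 482 88 272 pred foot top [466.4007 226.0072] [466.5144 218.7658] [454.8539 272.552 ]
```

View pics/d4.png

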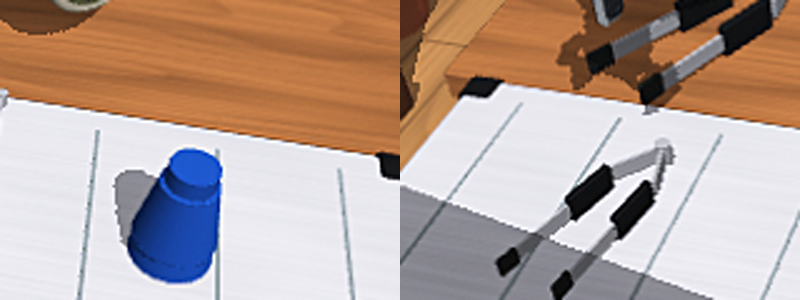

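Cup fully nested: foot top at (466,226), exactly as predicted for +20 mm. Tongs undisturbed. Descending on the grips.

>>> arm_command(
  rows="0 -1 -0.5 40 0 0 0; 0 0 0 40 0 0 0; 0 0 0 40 0 0 0; 0 0 0 35 0 0 0; 0 0 0 25 0 0 0",
)

```text
time_s: 9.12
position: [0.4392, -0.2796, 0.0435]
tool_rot: [[-0.969, 0.248, -0.002], [0.248, 0.969, 0.002], [0.002, 0.001, -1.0]]
ft_force: [0.4, 0.4, -0.6]
grip_width: 0.0852
```

>>> arm_command(
  rows="0 0 0 12 0 0 0; 0 0 0 8 0 0 0; 0 0 0 0 0 0 0; 0.15 0 0 0 0 0 0; 0.15 0 0 0 0 0 0",
  squeeze=20,
)

```text
time_s: 9.53
position: [0.4403, -0.2816, 0.027]
tool_rot: [[-0.968, 0.249, 0.002], [0.249, 0.968, -0.002], [-0.002, -0.001, -1.0]]
ft_force: [-0.0, 0.8, 0.4]
grip_width: 0.0725
```

>>> arm_command(
  rows="0.2 0 0 0 0 0 0; 0.25 0 0 0 0 0 0; 0.28 0 0 0 0 0 0; 0.28 0 0 0 0 0 0; 0.28 0 0 0 0 0 0",
)

```text
time_s: 9.95
position: [0.4398, -0.2814, 0.026]
tool_rot: [[-0.968, 0.25, 0.0], [0.25, 0.968, -0.0], [-0.0, -0.0, -1.0]]
ft_force: [0.3, 1.7, 0.8]
grip_width: 0.0616
```

>>> arm_command(
  rows="0.28 0 0 4 0 0 0; 0.3 0 0 0 0 0 0; 0.32 0 0 0 0 0 0; 0.34 0 0 0 0 0 0; 0.34 0 0 0 0 0 0",
)

```text
time_s: 10.37
position: [0.4397, -0.2815, 0.0218]
tool_rot: [[-0.968, 0.25, -0.0], [0.25, 0.968, -0.0], [0.0, -0.0, -1.0]]
ft_force: [0.4, 1.1, 0.6]
grip_width: 0.056
```

>>> arm_command(
  rows="0.36 0 0 0 0 0 0; 0.37 0 0 0 0 0 0; 0.37 0 0 0 0 0 0; 0.37 0 0 0 0 0 0; 0.37 0 0 0 0 0 0",
)

```text
time_s: 10.78
position: [0.4399, -0.2817, 0.0223]
tool_rot: [[-0.968, 0.25, 0.001], [0.25, 0.968, -0.001], [-0.001, -0.001, -1.0]]
ft_force: [-1.0, 0.8, 6.7]
grip_width: 0.0539
```

>>> arm_command(
  rows="0.38 0 0 -4 0 0 0; 0.38 0 0 -8 0 0 0; 0.38 0 0 -15 0 0 0; 0.38 0 0 -20 0 0 0; 0.38 0 0 0 0 0 0",
)

```text
time_s: 11.2
position: [0.4407, -0.2825, 0.072]
tool_rot: [[-0.968, 0.249, 0.004], [0.249, 0.968, -0.004], [-0.005, -0.003, -1.0]]
ft_force: [1.1, -0.9, -1.1]
grip_width: 0.0529
```

>>> arm_command(
  rows="0.38 0 0 0 0 0 0; 0.38 0 0 0 0 0 0",
)

```text
time_s: 11.37
position: [0.4394, -0.2812, 0.0683]
tool_rot: [[-0.968, 0.25, -0.001], [0.25, 0.968, 0.001], [0.001, 0.0, -1.0]]
ft_force: [0.5, 0.4, -1.8]
grip_width: 0.053
```

Run:
```python
from h import *
s=grab('scene');t=grab('top')
def crop(im,x,y,w,h): return cv2.resize(im[y:y+h,x:x+w],(400,300),interpolation=cv2.INTER_CUBIC)
cv2.imwrite('pics/d5.png',np.hstack([crop(s,130,140,160,120),crop(t,392,190,120,90)]))
o=readout.observe();print(o['position'],o['ft_force'],o['wrist_torque'],o['grip_width'])
p=o['position'].copy(); z=p[2]-.0221
for f,l,u in((105,28,14),(105,-28,14),(-80,0,14)):
    w=np.array([.9683*f+.25*l,-.25*f+.9683*l,0])/1e3; print(proj('scene',[p[0]+w[0],p[1]+w[1],z+u/1e3]),proj('top',[p[0]+w[0],p[1]+w[1],z+u/1e3]))
```

```text
[ 0.4393 -0.2811  0.068 ] [-0.2364  1.1809 -1.3798] [ 0.0189  0.0335 -0.0006] 0.05308667109877238
[179.6892 227.6162] [440.1232 202.2488]
[159.2761 218.8388] [461.4807 207.3841]
[222.4808 174.3142] [434.5526 275.7747]
```

View pics/d5.png

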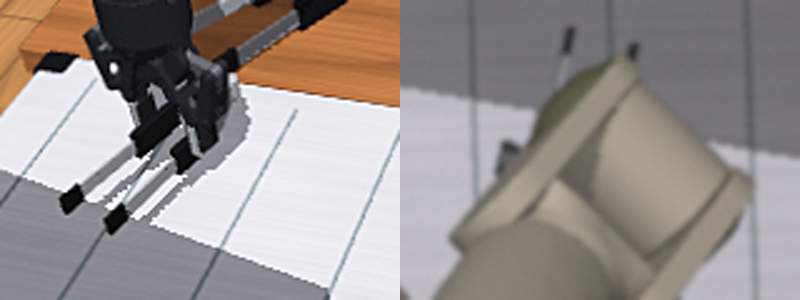

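Tongs are level in the grip, tips at scene (158,219) and (177,228), about 50 mm apart. Computing the move.

Run:
```python
from h import *
a=onz('scene',167.4,223.6,.060);b=onz('top',452.1,203.8,.060);print(a,b)
R=np.array([[-.968,.25],[.25,.968]])
for x in(a,b): print(R.T@(np.array([.6185,-.058])-x[:2])*1e3)
```

```text
[ 0.5433 -0.3107  0.06  ] [ 0.5435 -0.3107  0.06  ]
[ -9.6542 263.4426]
[ -9.3897 263.358 ]
```

>>> arm_command(
  rows="0.38 0 0 -20 0 0 0; 0.38 0 0 -20 0 0 0; 0.38 0 15 0 0 0 0; 0.38 0 25 0 0 0 0; 0.38 -2 30 0 0 0 0",
)

```text
time_s: 11.88
position: [0.4588, -0.2141, 0.1083]
tool_rot: [[-0.968, 0.252, -0.001], [0.252, 0.968, 0.0], [0.001, 0.0, -1.0]]
ft_force: [-0.7, -0.2, -1.4]
grip_width: 0.0531
```

>>> arm_command(
  rows="0.38 -2 30 0 0 0 0; 0.38 -2 30 0 0 0 0; 0.38 -2 30 0 0 0 0; 0.38 -1.5 30 0 0 0 0; 0.38 0 30 0 0 0 0",
)

```text
time_s: 12.3
position: [0.5039, -0.0693, 0.108]
tool_rot: [[-0.968, 0.25, -0.001], [0.25, 0.968, 0.0], [0.001, 0.0, -1.0]]
ft_force: [0.8, -0.2, -1.4]
grip_width: 0.0532
```

>>> arm_command(
  rows="0.38 0 25 0 0 0 0; 0.38 0 18.4 0 0 0 0; 0.38 0 0 0 0 0 0; 0.38 0 0 0 0 0 0; 0.38 0 0 0 0 0 0",
)

```text
time_s: 12.72
position: [0.5144, -0.0292, 0.1083]
tool_rot: [[-0.968, 0.25, -0.001], [0.25, 0.968, 0.0], [0.001, -0.0, -1.0]]
ft_force: [0.0, -0.8, -0.5]
grip_width: 0.0533
```

Run:
```python
from h import *
s=grab('scene');t=grab('top')
def crop(im,x,y,w,h): return cv2.resize(im[y:y+h,x:x+w],(400,300),interpolation=cv2.INTER_CUBIC)
cv2.imwrite('pics/d6.png',np.hstack([crop(s,200,200,160,120),crop(t,310,145,80,60)]))
o=readout.observe();print(o['position'],o['tool_rot'],o['ft_force'],o['wrist_torque'],o['grip_width'])
```

```text
[ 0.5145 -0.0296  0.1085] [[-0.968   0.2508 -0.0006]
 [ 0.2508  0.968  -0.    ]
 [ 0.0006 -0.0001 -1.    ]] [ 0.2096  0.5396 -0.9042] [ 0.0156 -0.0175 -0.0445] 0.053463494886324674
```

View pics/d6.png

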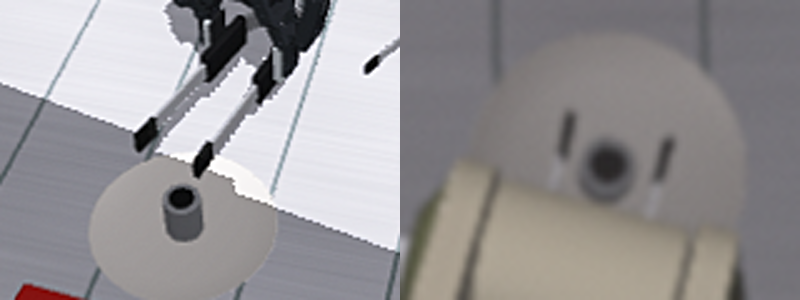

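Run:
```python
from h import *
R=np.array([[-.968,.25],[.25,.968]])
T=onz('top',353.2,174,.1004);S=onz('top',351.2,178,.041)
T2=onz('scene',200+(146+204)/5,200+(134+160)/5,.1004);S2=onz('scene',200+181.5/2.5,200+197/2.5,.041)
print(T,S,R.T@(S-T)[:2]*1e3);print(T2,S2,R.T@(S2-T2)[:2]*1e3)
```

```text
[ 0.6178 -0.0592  0.1004] [ 0.6166 -0.056   0.041 ] [1.957  2.8179]
[ 0.6184 -0.0578  0.1004] [ 0.6171 -0.058   0.041 ] [ 1.235  -0.5413]
```

Tips straddle the sleeve within 1–2 mm in both views (top: tips (344,171) and (363,177), sleeve (351,178)). Descending.

>>> arm_command(
  rows="0.38 1 1 10 0 0 0; 0.38 0 0 20 0 0 0; 0.38 0 0 18 0 0 0; 0.38 0 0 14 0 0 0; 0.38 0 0 9 0 0 0",
)

```text
time_s: 13.23
position: [0.5134, -0.0283, 0.0364]
tool_rot: [[-0.968, 0.251, -0.002], [0.251, 0.968, 0.0], [0.002, -0.0, -1.0]]
ft_force: [0.5, -0.8, -1.8]
grip_width: 0.0532
```

>>> arm_command(
  rows="0.4 0 0 1 0 0 0; 0.41 0 0 0 0 0 0; 0.42 0 0 0 0 0 0; 0.43 0 0 0 0 0 0; 0.44 0 0 0 0 0 0",
  squeeze=60,
)

```text
time_s: 13.65
position: [0.5143, -0.0277, 0.0375]
tool_rot: [[-0.968, 0.25, 0.001], [0.25, 0.968, -0.0], [-0.001, -0.0, -1.0]]
ft_force: [-0.9, 0.1, -1.2]
grip_width: 0.0483
```

>>> arm_command(
  rows="0.45 0 0 0 0 0 0; 0.46 0 0 0 0 0 0; 0.47 0 0 0 0 0 0; 0.48 0 0 0 0 0 0; 0.5 0 0 0 0 0 0",
)

```text
time_s: 14.07
position: [0.5141, -0.0276, 0.037]
tool_rot: [[-0.968, 0.25, 0.001], [0.25, 0.968, -0.0], [-0.001, -0.0, -1.0]]
ft_force: [-0.0, -0.6, 1.3]
grip_width: 0.045
```

>>> arm_command(
  rows="0.55 0 0 0 0 0 0; 0.6 0 0 0 0 0 0; 0.6 0 0 0 0 0 0; 0.6 0 0 0 0 0 0; 0.6 0 0 0 0 0 0",
)

```text
time_s: 14.48
position: [0.5141, -0.0276, 0.0369]
tool_rot: [[-0.968, 0.25, 0.0], [0.25, 0.968, -0.0], [-0.0, -0.0, -1.0]]
ft_force: [-0.8, -0.7, 1.1]
grip_width: 0.0454
```

Run:
```python
from h import *
s=grab('scene');t=grab('top')
def crop(im,x,y,w,h): return cv2.resize(im[y:y+h,x:x+w],(400,300),interpolation=cv2.INTER_CUBIC)
cv2.imwrite('pics/d7.png',np.hstack([crop(s,220,210,120,90),crop(t,310,145,80,60)]))
o=readout.observe();print(o['position'],o['ft_force'],o['wrist_torque'],o['grip_width'])
```

```text
[ 0.5141 -0.0276  0.0369] [-0.8516 -0.9021  1.7504] [-0.3096 -0.1391 -0.0731] 0.0451724298922134
```

View pics/d7.png

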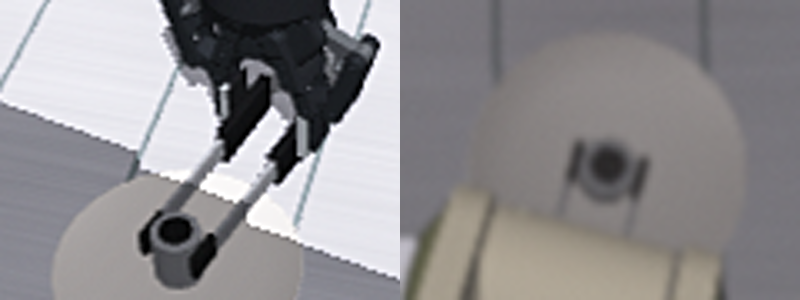

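The sleeve is held between both pads (scene ≈ (272,283)); the fingers stopped at 45 mm. Lifting gently.

>>> arm_command(
  rows="0.6 0 0 -3 0 0 0; 0.6 0 0 -6 0 0 0; 0.6 0 0 -10 0 0 0; 0.6 0 0 -15 0 0 0; 0.6 0 0 -18 0 0 0",
  squeeze=70,
)

```text
time_s: 15.0
position: [0.5133, -0.0273, 0.0894]
tool_rot: [[-0.968, 0.249, -0.002], [0.249, 0.968, 0.001], [0.002, 0.0, -1.0]]
ft_force: [0.3, -0.2, -2.3]
grip_width: 0.0446
```

>>> arm_command(
  rows="0.6 0 0 -20 0 0 0; 0.6 0 0 -20 0 0 0; 0.6 0 0 -18 0 0 0; 0.6 0 0 -15 0 0 0; 0.6 0 0 -10 0 0 0",
)

```text
time_s: 15.42
position: [0.5139, -0.0274, 0.1742]
tool_rot: [[-0.968, 0.249, 0.002], [0.249, 0.968, -0.0], [-0.002, 0.0, -1.0]]
ft_force: [0.4, -0.4, -3.4]
grip_width: 0.0449
```

>>> arm_command(
  rows="0.6 0 0 -5 0 0 0; 0.6 0 0 0 0 0 0; 0.6 0 0 0 0 0 0; 0.6 0 0 0 0 0 0; 0.6 0 0 0 0 0 0",
)

```text
time_s: 15.83
position: [0.5136, -0.0274, 0.1761]
tool_rot: [[-0.968, 0.25, -0.002], [0.25, 0.968, 0.0], [0.002, 0.0, -1.0]]
ft_force: [-0.1, 0.6, -3.3]
grip_width: 0.0449
```

>>> arm_command(
  rows="0.6 0 0 0 0 0 0; 0.6 0 0 0 0 0 0; 0.6 0 0 0 0 0 0; 0.6 0 0 0 0 0 0; 0.6 0 0 0 0 0 0",
)

```text
time_s: 16.25
position: [0.514, -0.0275, 0.1767]
tool_rot: [[-0.968, 0.25, -0.0], [0.25, 0.968, 0.0], [0.0, 0.0, -1.0]]
ft_force: [-0.0, 0.5, -2.3]
grip_width: 0.0448
```

Run:
```python
from h import *
s=grab('scene');t=grab('top')
cv2.imwrite('pics/d8.png',np.hstack([cv2.resize(s[140:380,120:520],(500,300)),cv2.resize(s[190:280,220:310],(300,300),interpolation=cv2.INTER_CUBIC)]))
o=readout.observe();print(o['position'],o['qvel'],o['ft_force'],o['wrist_torque'],o['grip_width'])
h=o['position'][2]-.0369
print('pred sleeve top/bottom',proj('scene',[.6175,-.057,.041+h]),proj('scene',[.6175,-.057,.005+h]))
```

```text
[ 0.514  -0.0275  0.1768] [-0.0675  0.0468 -0.0103  0.1702 -0.0235  0.0317] [-0.9766 -0.1096 -2.6054] [ 0.0339  0.1728 -0.0056] 0.04485811027112533
pred sleeve top/bottom [266.8164 226.9143] [268.5625 241.6162]
```

View pics/d8.png

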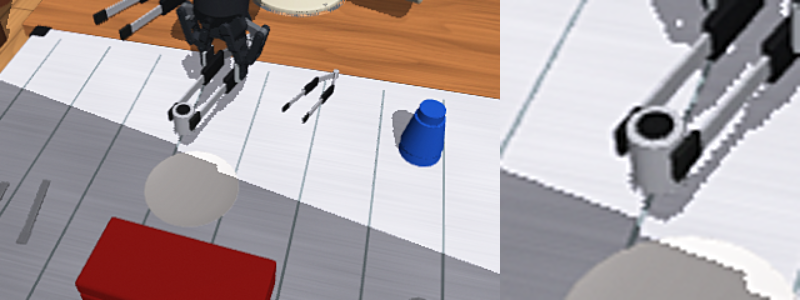

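The sleeve is upright in the tongs. Its top is at (266.5,227.5) against a predicted (266.8,226.9), so its underside is about 14 cm up. The saucer is empty and in place, and the cups are nested. Handing in.

```bash
python3 -c "
from h import *
print(env.close_job())"
```

```text
the job is handed in; nothing more can be done
None
```

The job is done and handed in at about 16 s of the 64 s allowed. I nested the cover cup over the spare and let go. I then took the middle-sized tongs by their grips, closed the tips on the sleeve and lifted it; the gripper itself never touched the sleeve.

- **Sleeve:** it is upright in the pads at rest, with its underside about 14 cm above the stool top and a grip setting of 70 N. Its top appeared within 1 px of the predicted spot.
- **Cups:** contact came at the height expected for full nesting (+20 mm), and the foot's position in the picture afterwards matched.
- **Left alone:** the saucer looked unmoved, as did the tool case, the lever and the spare tongs in the last view. The bottom bracket tool and the second lever fell mostly outside that crop; the arm never went near them.
- **Forces:** the largest force I saw reported was about 7 N.
- **Disagreements:** the finger-opening reading ran about 2 mm low on the cup's 42 mm foot. The first top-view estimate of the spare cup was about 1 cm off because of the visible foot, so I used the scene-view value, and the nesting confirmed it. No check failed.

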